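# Make up two pastry-class kits

## Robot

A 6-joint arm with a two-finger parallel gripper is mounted at the origin on the work surface. World frame = base frame: x ahead of the robot, y to its left, z up, the work surface at z = 0. Lengths are in m, angles in degrees, forces in N, time in s.
With the tool pointing down it reaches from about 0.375 to 0.9 m from the base axis. Payload 3.1 kg.
Tool frame: the origin (TCP) lies between the finger pads; the fingertips stand 11 mm ahead of it and the grasp point (between the pads) lies 8 mm behind it; z points along the fingers, y is the line along which they close (so a half turn about z gives the same grasp; the last joint's range is limited). The gripper opens to 87 mm and grips with 3 to 60 N. Pads are 19 mm wide; open, the fingers measure 117 mm over their backs; the gripper's body (75 mm by 190 mm) begins 51 mm behind the grasp point.
Start: joints at [-84.139, 30.224, 82.088, -0, 67.689, -10.227], TCP at [0.173, -0.6, 0.234] pointing down, gripper open.
Joint ranges: [-176.69, 176.69], [-43.24, 126.21], [12.49, 139.97], [-82, 262], [0, 151.66], [-163.58, 163.58]. Speed limits (degrees/s): [159.86, 159.86, 180, 180, 180, 180].

## Interface

Orientations are given as a 3x3 rotation matrix whose columns are the frame's x, y, z axes.
In Python, from rig import bot gives the robot as it stands.
- The arm moves only by the tool apply_moves, never from a script. Its argument "steps" is a list that holds one entry, the list of rows, each a list of 7 numbers: the shift along the tool's x, y, z in cm, then the turn, a rotation vector about the tool's x, y, z in degrees, then the gripper command: -1 is shut, 1 is fully open, values between are in proportion. In form: [[[dx, dy, dz, rx, ry, rz, jaw], ...]]. A call has 1 to 20 rows; each row is the pose to reach, as a shift and turn from the pose commanded when the call began, along the tool's axes at that moment; what a row does not reach only later rows make up. A row lasts 1/8 s, in which the tool goes at most 62.5 mm and 10.7 degrees, less where a joint would pass 70% of its speed; a pose out of reach is approached as far as the arm can. A call with a gripper value outside its range is refused whole. The fingers move at their own pace and stop on an object; the grip force is fixed at half the most. Time passes only in rows, so rows that repeat a pose let the fingers close. It gives the time, the measured TCP pose, the force, the opening and the grip force at its end, in the units of the state.
- bot.read_state(): the state, without advancing time (a new reading comes with each control period).
- bot.capture(name): name is "side" or "top" or "wrist"; returns the picture (400x640x3 uint8, blue, green, red); there is no depth.
- bot.camera_model(name): a dict with "intrinsics" (3x3 intrinsics, pixels), "R" (3x3) and "t" (3): a world point X has camera coordinates R X + t. Camera axes: x right, y down, z forward; pixel columns grow to the right and rows downward; lengths in m; the calibration is good to about 2 mm. A picture is of the moment at which its call begins: read the wrist's pose just before it. camera_model takes no time and is no camera call; for the wrist camera it gives the pose at the moment of the call.
- bot.hand_in(): hands the job in; it is judged then, once.
The state is a dict: "time_s": time; "joint_positions": joint angles; "qvel": joint speeds; "tau": joint torques, N m; "position": TCP position; "tcp_rot": TCP orientation; "force": force on the tool from outside, world axes, zero at the start; "moment": the same for the moment, N m; "opening": opening from 0.0 (shut) to 1.0 (fully open); "grasp_force": force on a finger pad.
Only numpy, scipy, OpenCV 4.12 (cv2) and the standard library are available. Lean on these libraries where they do the work, as an engineer would, in place of code of your own. Each camera call takes 0.05 s, during which the arm holds its last target. There are 200 camera calls.

## Task

Make up the two class kits from the stock standing in the middle of the counter, one thing to a bay, standing upright on the black disc in the middle of its bay. Long tray, starting from its carrying loop: the sugar shaker, then the large round cutter, then the square cutter; short tray, starting from its carrying loop: the wooden tamper, then the small round cutter. Leave the ramekin, the paper cup and the amber jar where they stand.

Things in the scene. Friction and masses are not known exactly. Their poses are not given: they have to be found in the camera images.
- shaker_mid (a point): sugar shaker: plain aluminium cylinder 50 mm in diameter with a domed, perforated lid 52 mm across, 88 mm high in all (the lid begins at 70 mm), standing upright. The point is on its axis, half-way up (44 mm); z is its axis, up.
- large_cutter_mid (a point): large round pastry cutter: steel ring open at both ends, 60 mm outside diameter, wall 3 mm, 45 mm high, axis upright. The point is on its axis, half-way up (22.5 mm); z is its axis, up.
- square_cutter_mid (a point): square pastry cutter: steel square tube open at both ends, 46 mm by 46 mm outside, wall 3 mm, 45 mm high, standing with its openings up and down. The point is at its centre, half-way up (22.5 mm); x and y are square to its sides, z up.
- tamper_mid (a point): wooden tart tamper: turned light-wood piece 80 mm high, standing upright on its broad end. Broad foot 46 mm in diameter up to 18 mm; above it a straight handle 30 mm in diameter from 24 to 72 mm, rounded off at the top. The point is on its axis, half-way up (40 mm), in the handle; z is its axis, up.
- small_cutter_mid (a point): small round pastry cutter: steel ring open at both ends, 38 mm outside diameter, wall 3 mm, 45 mm high, axis upright. The point is on its axis, half-way up (22.5 mm); z is its axis, up.
- long_tray: long kit tray: fixed aluminium tray 280 mm long (x), 124 mm wide (y), floor 3 mm thick, walls and dividers 4 mm thick, tops 10 mm above the counter. Three bays in a row along x, a black 66 mm disc (thin, look only) at each middle: y = 0, x = -0.092 m (loop end), 0 and +0.092 m. A low steel carrying loop sticks out 34 mm at the -x end. Origin: centre of the underside; z up.
- short_tray: short kit tray: fixed aluminium tray 188 mm long (x), 124 mm wide (y), floor 3 mm thick, walls and dividers 4 mm thick, tops 10 mm above the counter. Two bays in a row along x, a black 66 mm disc (thin, look only) at each middle: y = 0, x = -0.046 m (loop end) and +0.046 m. A low steel carrying loop sticks out 34 mm at the -x end. Origin: centre of the underside; z up.
- ramekin: white ceramic ramekin, an open bowl 68 mm across, 40 mm high, standing among the stock; to be left alone. Origin: centre of its underside.
- paper_cup: beige paper cup, 66 mm across the mouth, 82 mm high, standing upright among the stock; to be left alone. Origin: centre of its underside.
- jar: amber glass jar with a white lid, 56 mm across, 75 mm high, standing among the stock; to be left alone. Origin: centre of its underside.
There are look-alikes about, which are no part of the job. Leave any purple look-alike of the part that bears tamper_mid alone.

How it is judged:
By the outcome, as a careful person would: the job done as asked, in the order asked, and still so for the second after the job is handed in, with the robot touching nothing.
It also fails if it takes over 134 s, if anything falls off the work surface, if the arm or the gripper's body presses on something with over 40 N, if the wrist force passes 120 N, or if a joint passes its speed limit or range.

## Working session

There is one attempt and no reset: what is moved stays moved. The work goes in short steps, Python scripts to look and compute and a tool call to move; the robot and the scene stay as the last step left them, time stands still between calls to the robot, and variables do not carry over. Pictures are saved under pics/ and viewed, at most 14 in all, crops included, and the job is handed in when it is done.

Besides the shell and the picture viewer there is one more tool, called after "Emit:" as a command line: name --argument value ..., lists and objects as JSON in quotes. apply_moves: Moves the arm, as the interface text tells. Its arguments: {"type":"object","properties":{"steps":{"type":"array","items":{"type":"array","items":{"type":"array","items":{"type":"number"}}}}},"required":["steps"]}

```bash
mkdir -p pics; ls; python3 - <<'E'
from rig import bot
import cv2
s=bot.read_state();print(s['time_s'],s['position'],s['tcp_rot'])
for n in('top','side'):
    cv2.imwrite(f'pics/{n}0.png',bot.capture(n));m=bot.camera_model(n);print(n,m)
E
```

```text
pics
0.0 [ 0.17314205 -0.59978913  0.23256982] [[ 9.60836102e-01  2.77117184e-01 -2.28321777e-04]
 [ 2.77117017e-01 -9.60833740e-01  2.16413098e-03]
 [ 3.80338617e-04 -2.14264703e-03 -9.99997632e-01]]
top {'intrinsics': array([[392.82978716,   0.        , 324.43652445],
       [  0.        , 392.82978716, 198.10749923],
       [  0.        ,   0.        ,   1.        ]]), 'R': array([[-0.00726169, -0.99995392, -0.0062785 ],
       [-0.99571421,  0.00780951, -0.09215321],
       [ 0.092198  ,  0.0055824 , -0.99572505]]), 't': array([0.00892411, 0.55734251, 0.99049915])}
side {'intrinsics': array([[465.39996353,   0.        , 312.01970533],
       [  0.        , 465.39996353, 203.34385257],
       [  0.        ,   0.        ,   1.        ]]), 'R': array([[-0.99504375, -0.09942214, -0.00178318],
       [-0.06817418,  0.69514095, -0.71563352],
       [ 0.07238938, -0.71196509, -0.69847368]]), 't': array([0.54530799, 0.07355033, 0.99603535])}
```

View pics/top0.png

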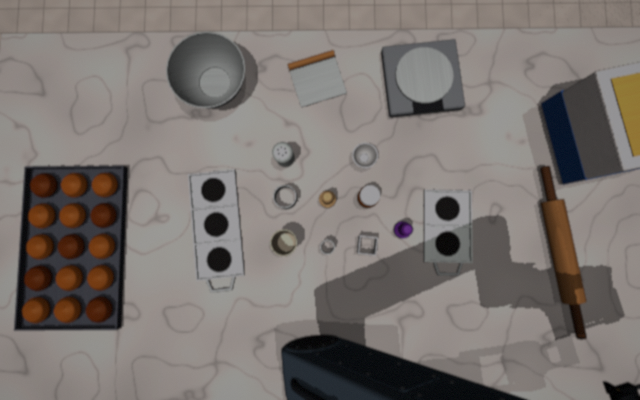

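View pics/side0.png

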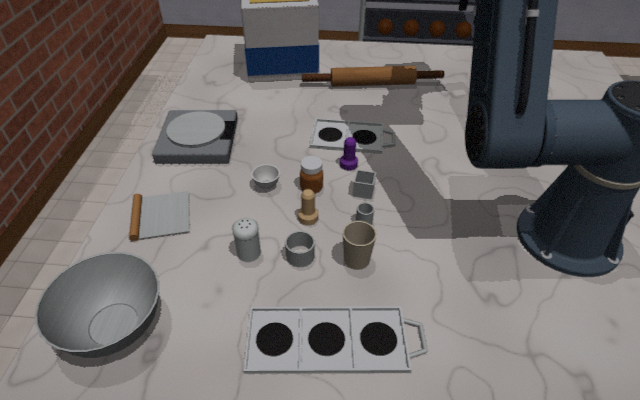

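The top view (image up is +x) shows these things:
- **Stock:** shaker (283,153), large cutter (286,196), cup (285,241), tamper (327,198), small cutter (328,243), square cutter (368,242), jar (369,194) and ramekin (364,156).
- **Look-alike:** purple tamper at (403,229).
- **Trays:** the long tray is on the left, discs at (213,189), (216,224), (219,259). The short tray is on the right, discs at (447,208), (447,244). Both loops are at the bottom, towards the robot.

```bash
cat > h.py <<'E'
import numpy as np, cv2
from rig import bot
def ray(m,u,v,z):
    "pixel -> world point on plane z"
    K,R,t=m['intrinsics'],np.array(m['R']),np.array(m['t'])
    c=-R.T@t; d=R.T@np.linalg.solve(K,[u,v,1.]); return c+d*(z-c[2])/d[2]
def proj(m,X):
    p=m['intrinsics']@(m['R']@np.array(X)+m['t']); return p[:2]/p[2]
def discs(im,m,z=.003,lo=30,hi=1e9,thr=60):
    "dark blobs -> sub-pixel centre on plane"
    g=im.max(2); n,l,st,c=cv2.connectedComponentsWithStats((g<thr).astype(np.uint8))
    return [(c[i].round(1),st[i][2:5],ray(m,*c[i],z).round(4)) for i in range(1,n) if lo<st[i][4]<hi]
def tool(target):
    "shift in tool axes (cm) from present TCP"
    s=bot.read_state(); return (np.array(s['tcp_rot']).T@(np.array(target)-s['position'])*100).round(2)
E
python3 - <<'E'
from h import *
im=cv2.imread('pics/top0.png');m=bot.camera_model('top')
for d in discs(im,m,lo=200,hi=900): print(*d)
for n,u,v,z in [('shaker',283,151,.08),('large',286,195,.045),('cup',285,241,.06),('tamper',327,198,.06),('small',328,243,.045),('square',368,242,.045),('jar',369,194,.075),('ram',364,156,.04),('purple',403,229,.05)]: print(n,ray(m,u,v,z).round(3))
cv2.imwrite('pics/w0.png',bot.capture('wrist'))
m=bot.camera_model('wrist');R=np.array(m['R']);print(m,'cam',-R.T@m['t'])
s=bot.read_state();print('cam in tool',np.array(s['tcp_rot']).T@(-R.T@m['t']-s['position']), 'axes',(R@s['tcp_rot']).round(3))
print(tool([.56,0,.40]))
E
```

```text
[175.9  79.4] [ 28  56 316] [0.8879 0.4078 0.003 ]
[420.4 104.7] [ 80  65 500] [ 0.8107 -0.256   0.003 ]
[546.3 182.6] [ 17  36 310] [ 0.596  -0.5825  0.003 ]
[ 84.5 183.3] [ 22  28 205] [0.6042 0.6439 0.003 ]
[212.8 189.5] [ 23  22 405] [0.5847 0.3011 0.003 ]
[447.  208.1] [ 23  23 413] [ 0.5305 -0.3177  0.003 ]
[215.7 224. ] [ 23  23 410] [0.4932 0.2917 0.003 ]
[447.3 243.5] [ 24  24 457] [ 0.438  -0.3151  0.003 ]
[218.8 259.1] [ 23  23 427] [0.4017 0.2821 0.003 ]
[622.6 391.3] [ 36  18 496] [ 0.065  -0.7424  0.003 ]
shaker [0.67  0.106 0.08 ]
large [0.564 0.102 0.045]
cup [0.448 0.103 0.06 ]
tamper [ 0.554 -0.002  0.06 ]
small [ 0.442 -0.004  0.045]
square [ 0.444 -0.104  0.045]
jar [ 0.562 -0.105  0.075]
ram [ 0.664 -0.098  0.04 ]
purple [ 0.476 -0.192  0.05 ]
{'intrinsics': array([[315.60919845,   0.        , 318.04094928],
       [  0.        , 315.60919845, 196.72255882],
       [  0.        ,   0.        ,   1.        ]]), 'R': array([[ 2.77318851e-01, -9.60777584e-01, -8.29384834e-04],
       [-9.31566658e-01, -2.69098453e-01,  2.44478186e-01],
       [-2.35112347e-01, -6.70257825e-02, -9.69654438e-01]]), 't': array([-0.62391602, -0.02940003,  0.389229  ])} cam [ 0.23714813 -0.58126765  0.38408783]
cam in tool [ 0.06668245 -0.00047934 -0.1513074 ] axes [[ 0.     1.    -0.001]
 [-0.97  -0.    -0.245]
 [-0.245  0.001  0.97 ]]
[ 53.8  -46.95 -16.63]
```

Emit:
apply_moves --steps '[[[53.8,-46.9,-3.7,0,0,16.1,1],[53.8,-46.9,-3.7,0,0,16.1,1],[53.8,-46.9,-3.7,0,0,16.1,1],[53.8,-46.9,-3.7,0,0,16.1,1],[53.8,-46.9,-3.7,0,0,16.1,1],[53.8,-46.9,-3.7,0,0,16.1,1],[53.8,-46.9,-3.7,0,0,16.1,1],[53.8,-46.9,-3.7,0,0,16.1,1],[53.8,-46.9,-3.7,0,0,16.1,1],[53.8,-46.9,-3.7,0,0,16.1,1],[53.8,-46.9,-3.7,0,0,16.1,1],[53.8,-46.9,-3.7,0,0,16.1,1],[53.8,-46.9,-3.7,0,0,16.1,1],[53.8,-46.9,-3.7,0,0,16.1,1],[53.8,-46.9,-3.7,0,0,16.1,1],[53.8,-46.9,-3.7,0,0,16.1,1]]]'

```text
time_s: 2.15
position: [0.5598, -0.0018, 0.2706]
tcp_rot: [[1.0, -0.002, -0.0], [-0.002, -1.0, -0.0], [-0.0, 0.0, -1.0]]
force: [0.3, -0.8, 0.2]
opening: 1.0
grasp_force: 0.0
```

```bash
python3 - <<'E'
from h import *
import pickle
s=bot.read_state();m=bot.camera_model('wrist');im=bot.capture('wrist')
print(s['time_s'],s['position'],np.array(s['tcp_rot']).round(3))
cv2.imwrite('pics/w1.png',im);pickle.dump(m,open('w1.pkl','wb'))
for d in discs(im,m,lo=400,hi=6000): print(*d)
E
```

```text
2.15 [ 0.55975043 -0.00181861  0.27058257] [[ 1.    -0.002 -0.   ]
 [-0.002 -1.    -0.   ]
 [-0.     0.    -1.   ]]
[324.4 239.7] [ 254   25 1699] [ 0.4578 -0.0105  0.003 ]
```

View pics/w1.png

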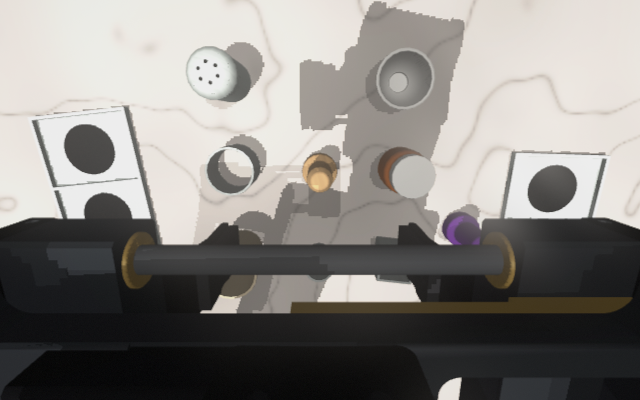

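The wrist view shows the gripper hiding everything below row 215. Visible above it are the shaker (212,72), large cutter rim (234,169), tamper (320,175), jar (405,175), ramekin (405,79), and discs at (90,149) and (553,189).

```bash
python3 - <<'E'
from h import *
import pickle
im=cv2.imread('pics/w1.png');m=pickle.load(open('w1.pkl','rb'))
c=im[30:210,170:350];cv2.imwrite('pics/w1c.png',cv2.resize(c,None,fx=3.3,fy=3.3,interpolation=cv2.INTER_CUBIC))
for d in discs(im,m,lo=600,hi=6000,thr=95): print('disc',*d)
# shaker holes
w=im[55:92,190:235].max(2);n,l,st,c=cv2.connectedComponentsWithStats((w<130).astype(np.uint8))
print([(c[i]+[190,55],st[i][4]) for i in range(1,n)])
# tamper: orange hue
hs=cv2.cvtColor(im,cv2.COLOR_BGR2HSV);k=((hs[...,0]<25)&(hs[...,1]>90)).astype(np.uint8);k[:,:290]=0;k[:,350:]=0;k[215:]=0
n,l,st,c=cv2.connectedComponentsWithStats(k);print([(st[i],c[i]) for i in range(1,n) if st[i][4]>50])
E
```

```text
disc [ 89.  148.9] [  49   49 1885] [0.5863 0.2998 0.003 ]
disc [551.8 190.4] [  48   45 1541] [ 0.5288 -0.3203  0.003 ]
[(array([233.        ,  60.15384615]), np.int32(13)), (array([204.875,  60.875]), np.int32(8)), (array([214.71428571,  65.        ]), np.int32(7)), (array([197.5,  68. ]), np.int32(6)), (array([217.        ,  75.28571429]), np.int32(7)), (array([200.        ,  78.28571429]), np.int32(7)), (array([209.875,  82.125]), np.int32(8)), (array([233.15384615,  89.30769231]), np.int32(13))]
[(array([303, 155,  34,  37, 709], dtype=int32), array([317.90126939, 173.87165021]))]
```

View pics/w1c.png

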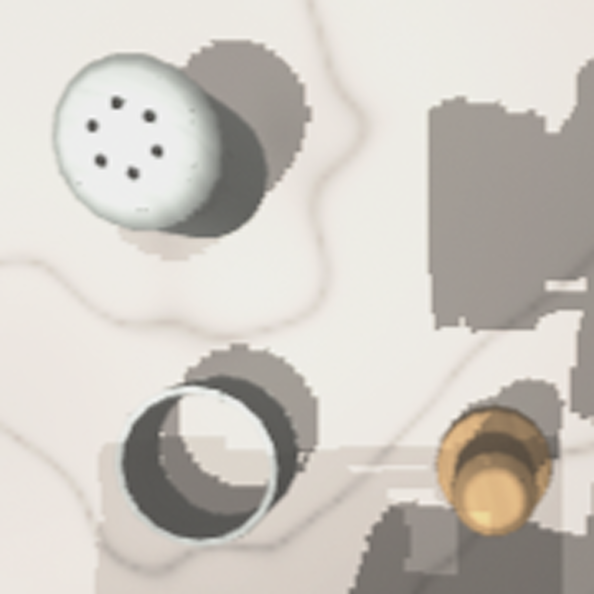

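The crop shows the holes in the shaker lid centred at about (207.3,71.6) in the full image. The large rim is centred at (230.6,170.9) and the tamper's top circle at (319.7,179.5).

```bash
python3 - <<'E'
from h import *
import pickle
m=pickle.load(open('w1.pkl','rb'))
for n,u,v,z in [('shaker',207.3,71.6,.086),('large',230.6,170.9,.045),('tamper',319.7,179.5,.072)]:
    p=ray(m,u,v,z);print(n,p.round(4),tool([p[0],p[1],.20]))
E
```

```text
shaker [0.6705 0.1086 0.086 ] [ 11.04 -11.05   7.06]
large [0.5636 0.1038 0.045 ] [  0.35 -10.55   7.06]
tamper [ 0.5581 -0.0035  0.072 ] [-0.18  0.18  7.06]
```

Emit:
apply_moves --steps '[[[-0.2,0.2,6,0,0,0,0.38],[-0.2,0.2,12,0,0,0,0.38],[-0.2,0.2,16,0,0,0,0.38],[-0.2,0.2,19,0,0,0,0.38],[-0.2,0.2,21.5,0,0,0,0.38],[-0.2,0.2,22.9,0,0,0,0.38],[-0.2,0.2,22.9,0,0,0,0.38],[-0.2,0.2,22.9,0,0,0,-1],[-0.2,0.2,22.9,0,0,0,-1],[-0.2,0.2,22.9,0,0,0,-1],[-0.2,0.2,22.9,0,0,0,-1],[-0.2,0.2,22.9,0,0,0,-1],[-0.2,0.2,22.9,0,0,0,-1]]]'

```text
time_s: 3.82
position: [0.5585, -0.0028, 0.042]
tcp_rot: [[1.0, -0.0, 0.001], [-0.0, -1.0, -0.0], [0.001, 0.0, -1.0]]
force: [-1.0, -0.1, 6.0]
opening: 0.333
grasp_force: 30.0
```

Emit:
apply_moves --steps '[[[0,0,-5,0,0,0,-1],[0,0,-10,0,0,0,-1],[0,0,-14,0,0,0,-1],[-2,5,-14,0,0,0,-1],[-4,10.5,-14,0,0,0,-1],[-6,16,-14,0,0,0,-1],[-8.5,22,-14,0,0,0,-1],[-11,28,-14,0,0,0,-1],[-12.1,31.4,-14,0,0,0,-1],[-12.1,31.4,-14,0,0,0,-1],[-12.1,31.4,-14,0,0,0,-1]]]'

```text
time_s: 5.2
position: [0.4366, -0.3158, 0.1809]
tcp_rot: [[1.0, -0.001, -0.001], [-0.001, -1.0, 0.002], [-0.001, -0.002, -1.0]]
force: [0.2, 0.4, -1.3]
opening: 0.337
grasp_force: 30.0
```

```bash
python3 - <<'E'
from h import *
s=bot.read_state();m=bot.camera_model('wrist');im=bot.capture('wrist')
print(s['time_s'],s['position'],s['opening'])
cv2.imwrite('pics/w2.png',im)
for d in discs(im,m,lo=600,hi=6000,thr=80): print('disc',*d)
E
```

```text
5.2 [ 0.43660924 -0.31581584  0.18094268] 0.3374790116733214
disc [605.6  34. ] [ 34  68 900] [ 0.5795 -0.5887  0.003 ]
disc [321.8  87. ] [  66   69 3503] [ 0.5319 -0.3189  0.003 ]
disc [576.8 109. ] [ 18  88 718] [ 0.5107 -0.5751  0.003 ]
disc [198.3 144.9] [ 33  36 620] [ 0.4752 -0.1915  0.003 ]
disc [318.8 173.1] [  61   50 2312] [ 0.4456 -0.316   0.003 ]
disc [128.9 186.7] [  26   52 1093] [ 0.431  -0.1133  0.003 ]
disc [ 88.1 190.5] [  43   44 1362] [ 0.4269 -0.0689  0.003 ]
disc [ 19.8 187.6] [  44   39 1163] [0.4301 0.0035 0.003 ]
```

View pics/w2.png

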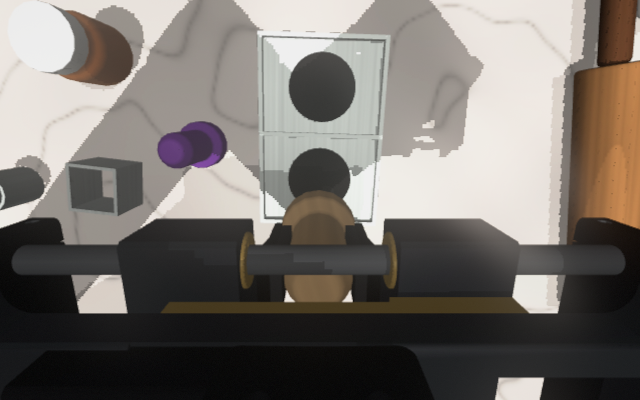

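Emit:
apply_moves --steps '[[[0.3,0,5,0,0,0,-1],[0.3,0,9,0,0,0,-1],[0.3,0,11.5,0,0,0,-1],[0.3,0,12.8,0,0,0,-1],[0.3,0,13.5,0,0,0,-1],[0.3,0,13.5,0,0,0,-1],[0.3,0,13.5,0,0,0,-1],[0.3,0,13.5,0,0,0,0.2],[0.3,0,13.5,0,0,0,0.2],[0.3,0,13.5,0,0,0,0.2],[0.3,0,12,0,0,0,0.2],[0.3,0,8,0,0,0,0.2],[0.3,0,3,0,0,0,0.2],[0.3,0,-2,0,0,0,0.2],[0.3,0,-2,0,0,0,0.2]]]'

```text
time_s: 7.12
position: [0.4423, -0.3189, 0.2068]
tcp_rot: [[1.0, -0.0, 0.008], [-0.0, -1.0, -0.008], [0.008, 0.008, -1.0]]
force: [0.8, -0.0, -0.1]
opening: 0.596
grasp_force: 0.0
```

```bash
python3 - <<'E'
from h import *
im=bot.capture('wrist');s=bot.read_state();m=bot.camera_model('wrist')
cv2.imwrite('pics/w3.png',im)
import pickle;pickle.dump(m,open('w3.pkl','wb'))
t=bot.capture('top');cv2.imwrite('pics/top1.png',t)
cv2.imwrite('pics/m3.png',np.vstack([cv2.resize(im[:230,230:430],(600,690))[:600-120-0][:330],cv2.resize(t[180:270,300:500],(600,270))]))
print(s['position'],tool([.442,-.004,.2]),tool([.444,-.104,.2]))
E
```

```text
[ 0.44097264 -0.31757428  0.20440329] [  0.19 -31.26   0.23] [  0.39 -21.26   0.24]
```

View pics/w3.png

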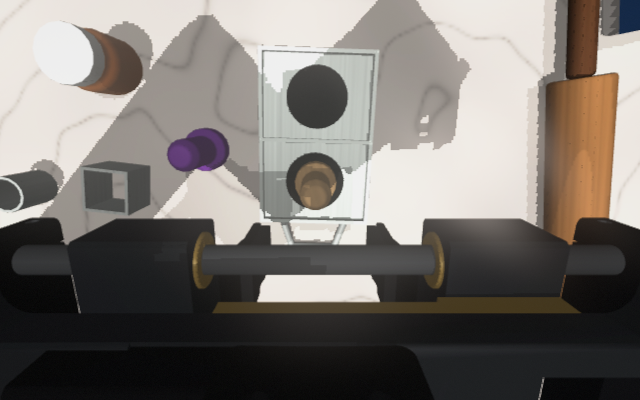

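Tamper stands centred on the loop-end disc, foot (316,181) against disc (315,181). Next the small and square cutters.

Emit:
apply_moves --steps '[[[-0.5,-5,-4.6,0,0,0,0.2],[-1,-11,-4.6,0,0,0,0.2],[-1.5,-17,-4.6,0,0,0,0.2],[-2,-23,-4.6,0,0,0,0.2],[-2.1,-26.4,-4.6,0,0,0,0.2],[-2.1,-26.4,-4.6,0,0,0,0.2],[-2.1,-26.4,-4.6,0,0,0,0.2]]]'

```text
time_s: 8.1
position: [0.419, -0.0531, 0.2469]
tcp_rot: [[1.0, 0.0, -0.001], [0.0, -1.0, 0.0], [-0.001, -0.0, -1.0]]
force: [0.7, 0.3, -0.1]
opening: 0.601
grasp_force: 0.0
```

```bash
python3 - <<'E'
from h import *
import pickle
s=bot.read_state();m=bot.camera_model('wrist');im=bot.capture('wrist')
cv2.imwrite('pics/w4.png',im);pickle.dump(m,open('w4.pkl','wb'))
print(s['time_s'],s['position'],np.array(s['tcp_rot']).round(3),s['joint_positions'])
for X in([.442,-.004,.045],[.444,-.104,.045]): print(proj(m,X))
cv2.imwrite('pics/w4c.png',cv2.resize(im[80:225,200:440],None,fx=3.3,fy=3.3,interpolation=cv2.INTER_CUBIC))
E
```

```text
8.1 [ 0.41904711 -0.05306715  0.24688306] [[ 1.     0.    -0.001]
 [ 0.    -1.     0.   ]
 [-0.001 -0.    -1.   ]] [-2.24347847e+01  1.34445107e+01  1.08641962e+02 -2.96285995e-02
  5.79885771e+01  6.75762327e+01]
[274.3605755  157.06156473]
[363.83368107 155.2862345 ]
```

View pics/w4c.png

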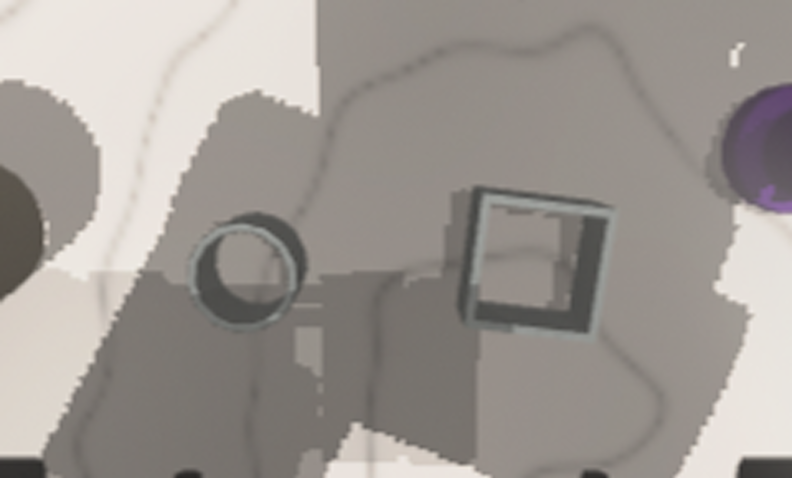

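In this crop the small rim is centred at about (273.6,163.6) in full pixels. The square rim's crop corners are (487,198), (612,213), (596,337), (471,321).

```bash
python3 - <<'E'
from h import *
import pickle
m=pickle.load(open('w4.pkl','rb'))
p=ray(m,273.6,163.6,.045);print('small',p.round(4),tool([p[0],p[1],.2]))
q=np.array([ray(m,200+a/3.3,80+b/3.3,.045) for a,b in[(487,198),(612,213),(596,337),(471,321)]]);c=q.mean(0)
e=np.roll(q,-1,0)-q;print('square',c.round(4),np.linalg.norm(e,axis=1).round(4),(np.degrees(np.arctan2(e[:,1],e[:,0]))%90).round(1))
E
```

```text
small [ 0.4347 -0.0029  0.045 ] [ 1.54 -5.06  4.7 ]
square [ 0.4373 -0.1045  0.045 ] [0.0424 0.0426 0.0437 0.042 ] [83.3 85.6 82.6 83.8]
```

```bash
python3 - <<'E'
from h import *
import pickle
out=[]
mt=bot.camera_model('top');ms=bot.camera_model('side');t=cv2.imread('pics/top0.png');s=cv2.imread('pics/side0.png')
for im,m,X in((t,mt,[.44,-.06,.03]),(s,ms,[.44,-.06,.03])):
    c=proj(m,X).astype(int)-[32,24];k=cv2.resize(im[c[1]:c[1]+48,c[0]:c[0]+64],None,fx=6,fy=6,interpolation=cv2.INTER_CUBIC);print(c)
    for P in([.4347,-.0029,.045],[.4373,-.1045,.045]):
        u=((proj(m,P)-c+.5)*6).astype(int);cv2.drawMarker(k,tuple(map(int,u)),(0,0,255),0,14);print(u)
    out.append(k)
cv2.imwrite('pics/m5.png',np.hstack(out))
E
```

```text
[318 219]
[ 61 165]
[304 157]
[330 170]
[211 230]
[209  43]
```

View pics/m5.png

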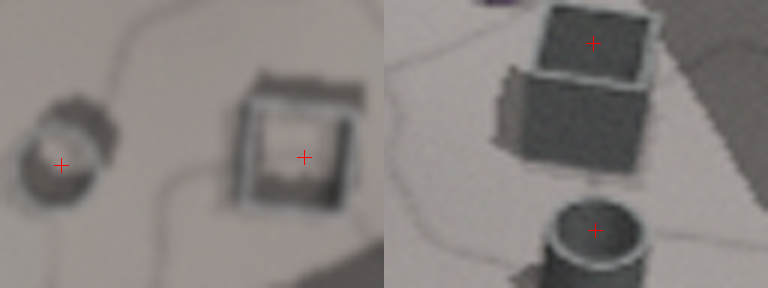

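Emit:
apply_moves --steps '[[[0.4,-1,0,0,0,-10,0.2],[0.8,-2,0,0,0,-20,0.2],[1.2,-3,0,0,0,-30,0.2],[1.6,-4,0,0,0,-40,0.2],[1.6,-5,2,0,0,-50,0.2],[1.6,-5,4,0,0,-60,0.2],[1.6,-5,6,0,0,-70,0.2],[1.6,-5,8,0,0,-80,0.2],[1.6,-5,11,0,0,-90,0.2],[1.6,-5,14,0,0,-90,0.2],[1.6,-5,18,0,0,-90,0.2],[1.6,-5,20.5,0,0,-90,0.2],[1.6,-5,22.2,0,0,-90,0.2],[1.6,-5,22.2,0,0,-90,0.2],[1.6,-5,22.2,0,0,-90,0.2],[1.6,-5,22.2,0,0,-90,-1],[1.6,-5,22.2,0,0,-90,-1],[1.6,-5,22.2,0,0,-90,-1],[1.6,-5,22.2,0,0,-90,-1],[1.6,-5,22.2,0,0,-90,-1]]]'

```text
time_s: 10.65
position: [0.4355, -0.0028, 0.0261]
tcp_rot: [[-0.0, 1.0, 0.001], [1.0, 0.0, -0.0], [-0.0, 0.001, -1.0]]
force: [-0.4, -0.9, 6.5]
opening: 0.437
grasp_force: 30.0
```

Emit:
apply_moves --steps '[[[0,0,-5,0,0,0,-1],[0,0,-10,0,0,0,-1],[-2,0.6,-13,0,0,10,-1],[-6,1.8,-13,0,0,20,-1],[-10,3,-13,0,0,30,-1],[-14,4.2,-13,0,0,40,-1],[-18,5.4,-13,0,0,50,-1],[-22,6.6,-13,0,0,60,-1],[-26,7.8,-13,0,0,70,-1],[-30,9,-13,0,0,80,-1],[-31.6,9.6,-13,0,0,90,-1],[-31.6,9.6,-13,0,0,90,-1],[-31.6,9.6,-13,0,0,90,-1]]]'

```text
time_s: 12.28
position: [0.5303, -0.3173, 0.155]
tcp_rot: [[1.0, 0.003, -0.002], [0.003, -1.0, 0.002], [-0.002, -0.002, -1.0]]
force: [0.0, -0.9, -0.6]
opening: 0.437
grasp_force: 30.0
```

Emit:
apply_moves --steps '[[[0,0,4,0,0,0,-1],[0,0,8,0,0,0,-1],[0,0,10.5,0,0,0,-1],[0,0,11.9,0,0,0,-1],[0,0,12.6,0,0,0,-1],[0,0,12.6,0,0,0,-1],[0,0,12.6,0,0,0,-1],[0,0,12.6,0,0,0,0.2],[0,0,12.6,0,0,0,0.2],[0,0,12.6,0,0,0,0.2],[0,0,11,0,0,0,0.2],[0,0,7,0,0,0,0.2],[0,0,1,0,0,0,0.2],[0,0,-5,0,0,0,0.2],[0,0,-5,0,0,0,0.2],[0,0,-5,0,0,0,0.2]]]'

```text
time_s: 14.28
position: [0.5307, -0.3184, 0.2062]
tcp_rot: [[1.0, -0.0, 0.0], [-0.0, -1.0, -0.0], [0.0, 0.0, -1.0]]
force: [-0.9, 0.3, -0.7]
opening: 0.603
grasp_force: 0.0
```

```bash
python3 - <<'E'
from h import *
s=bot.read_state();im=bot.capture('wrist')
print(s['position'],s['force'])
t=bot.capture('top')
cv2.imwrite('pics/m6.png',np.hstack([cv2.resize(im[100:225,240:400],(480,375)),cv2.resize(t[180:280,405:490],(319,375))]))
print(tool([.437,-.1045,.2]))
E
```

```text
[ 0.53073724 -0.31840957  0.20619902] [-0.87499667  0.28754971 -0.68075626]
[ -9.31 -21.34   0.49]
```

View pics/m6.png

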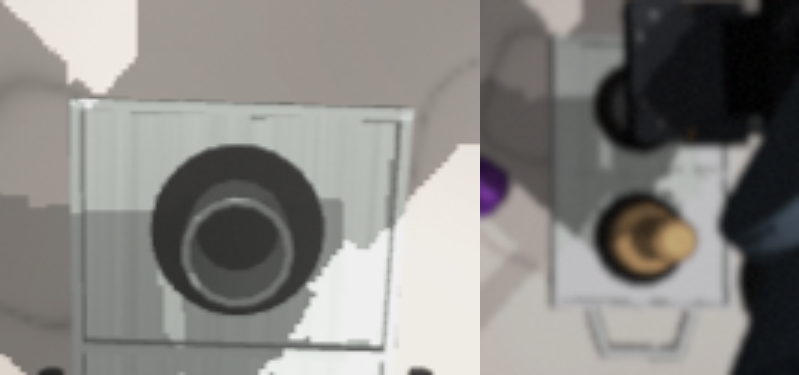

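Emit:
apply_moves --steps '[[[-1,-2.3,0,0,0,-10,0.38],[-2,-4.6,0,0,0,-20,0.38],[-3,-7,0,0,0,-30,0.38],[-4,-9.2,0,0,0,-40,0.38],[-5,-11.4,0,0,0,-50,0.38],[-6,-13.8,0,0,0,-60,0.38],[-7.5,-17.2,0,0,0,-70,0.38],[-9,-20,0,0,0,-80,0.38],[-9.3,-21.4,2,0,0,-83.8,0.38],[-9.3,-21.4,7,0,0,-83.8,0.38],[-9.3,-21.4,12,0,0,-83.8,0.38],[-9.3,-21.4,16,0,0,-83.8,0.38],[-9.3,-21.4,18.1,0,0,-83.8,0.38],[-9.3,-21.4,18.1,0,0,-83.8,0.38],[-9.3,-21.4,18.1,0,0,-83.8,0.38],[-9.3,-21.4,18.1,0,0,-83.8,-1],[-9.3,-21.4,18.1,0,0,-83.8,-1],[-9.3,-21.4,18.1,0,0,-83.8,-1],[-9.3,-21.4,18.1,0,0,-83.8,-1],[-9.3,-21.4,18.1,0,0,-83.8,-1]]]'

```text
time_s: 16.88
position: [0.4385, -0.1049, 0.0253]
tcp_rot: [[0.108, 0.994, 0.001], [0.994, -0.108, -0.001], [-0.001, 0.001, -1.0]]
force: [0.1, -0.3, 5.9]
opening: 0.525
grasp_force: 30.0
```

Emit:
apply_moves --steps '[[[0,0,-5,0,0,0,-1],[0,0,-10,0,0,0,-1],[1,0.2,-14,0,0,0,-1],[6,1.4,-14,0,0,-2,-1],[12,2.9,-14,0,0,-4,-1],[18,4.4,-14,0,0,-6,-1],[24,5.8,-14,0,0,-8,-1],[30,7.3,-14,0,0,-10,-1],[36,8.8,-14,0,0,-12.1,-1],[41.9,10.2,-14,0,0,-12.1,-1],[41.9,10.2,-14,0,0,-12.1,-1],[41.9,10.2,-14,0,0,-12.1,-1],[41.9,10.2,-14,0,0,-12.1,-1]]]'

```text
time_s: 18.5
position: [0.5842, 0.2993, 0.1643]
tcp_rot: [[-0.101, 0.995, -0.002], [0.995, 0.101, -0.001], [-0.001, -0.002, -1.0]]
force: [-0.3, 0.0, -0.2]
opening: 0.524
grasp_force: 30.0
```

```bash
python3 - <<'E'
from h import *
s=bot.read_state();print(s['position'],np.array(s['tcp_rot']).round(3),tool([.5855,.3005,.0288]))
m=bot.camera_model('wrist');im=bot.capture('wrist');cv2.imwrite('pics/w7.png',im)
for d in discs(im,m,lo=600,hi=6000,thr=80): print(*d)
E
```

```text
[0.58420611 0.29925552 0.16432582] [[-0.101  0.995 -0.002]
 [ 0.995  0.101 -0.001]
 [-0.001 -0.002 -1.   ]] [ 0.12  0.16 13.55]
[138.  184.3] [  65   62 3119] [0.4025 0.2813 0.003 ]
[229.  184.3] [  63   62 3097] [0.4943 0.2908 0.003 ]
[320.1 175.4] [  63   39 2071] [0.5851 0.3093 0.003 ]
```

Emit:
apply_moves --steps '[[[0,0,5,0,0,0,-1],[0,0,9,0,0,0,-1],[0,0,11.5,0,0,0,-1],[0,0,12.9,0,0,0,-1],[0,0,13.6,0,0,0,-1],[0,0,13.6,0,0,0,-1],[0,0,13.6,0,0,0,-1],[0,0,13.6,0,0,0,0.38],[0,0,13.6,0,0,0,0.38],[0,0,13.6,0,0,0,0.38],[0,0,12,0,0,0,0.38],[0,0,7,0,0,0,0.38],[0,0,1,0,0,0,0.38],[0,0,-5,0,0,0,0.38],[0,0,-5,0,0,0,0.38],[0,0,-5,0,0,0,0.38]]]'

```text
time_s: 20.55
position: [0.5844, 0.3006, 0.2152]
tcp_rot: [[-0.103, 0.995, 0.0], [0.995, 0.103, 0.0], [0.0, 0.0, -1.0]]
force: [-0.5, -0.5, -0.6]
opening: 0.686
grasp_force: 0.0
```

```bash
python3 - <<'E'
from h import *
s=bot.read_state();print(s['position'],s['force'])
cv2.imwrite('pics/m8.png',np.hstack([cv2.resize(bot.capture('wrist')[100:230,200:400],(400,260)),cv2.resize(bot.capture('top')[160:290,180:280],(308,400))[:260]]))
print(tool([.5636,.1038,.0255]))
E
```

```text
[0.58437814 0.30061705 0.21518491] [-0.49429126 -0.46752016 -0.58395714]
[-19.33  -3.94  18.78]
```

View pics/m8.png

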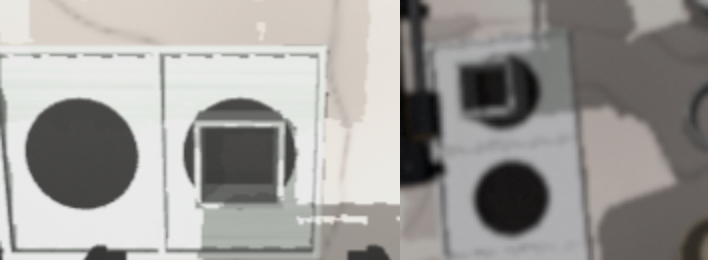

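Emit:
apply_moves --steps '[[[-2,-0.4,0,0,0,10,0.75],[-4,-0.8,0,0,0,20,0.75],[-6.5,-1.3,0,0,0,30,0.75],[-9,-1.8,0,0,0,40,0.75],[-11.5,-2.3,0,0,0,50,0.75],[-14,-2.8,0,0,0,60,0.75],[-16.5,-3.3,0,0,0,70,0.75],[-19,-3.9,0,0,0,80,0.75],[-19.3,-3.9,2,0,0,90,0.75],[-19.3,-3.9,4,0,0,90,0.75],[-19.3,-3.9,9,0,0,90,0.75],[-19.3,-3.9,14,0,0,90,0.75],[-19.3,-3.9,17.5,0,0,90,0.75],[-19.3,-3.9,18.9,0,0,90,0.75],[-19.3,-3.9,18.9,0,0,90,0.75],[-19.3,-3.9,18.9,0,0,90,-1],[-19.3,-3.9,18.9,0,0,90,-1],[-19.3,-3.9,18.9,0,0,90,-1],[-19.3,-3.9,18.9,0,0,90,-1],[-19.3,-3.9,18.9,0,0,90,-1]]]'

```text
time_s: 23.15
position: [0.5669, 0.1049, 0.027]
tcp_rot: [[0.995, 0.103, 0.003], [0.103, -0.995, 0.0], [0.003, 0.0, -1.0]]
force: [-1.0, -0.8, 6.4]
opening: 0.685
grasp_force: 30.0
```

```bash
python3 - <<'E'
from h import *
print(tool([.4943,.2908,.17]))
E
```

```text
[ -5.27 -19.24 -14.32]
```

Emit:
apply_moves --steps '[[[0,0,-5,0,0,0,-1],[0,0,-10,0,0,0,-1],[0,0,-13,0,0,0,-1],[-1.3,-5,-13,0,0,0,-1],[-2.6,-10,-13,0,0,0,-1],[-4,-15,-13,0,0,0,-1],[-5,-19.2,-13,0,0,0,-1],[-5,-19.2,-13,0,0,0,-1],[-5,-19.2,-13,0,0,0,-1],[-5,-19.2,-13,0,0,0,-1]]]'

```text
time_s: 24.4
position: [0.4969, 0.2895, 0.1555]
tcp_rot: [[0.995, 0.101, -0.0], [0.101, -0.995, -0.0], [-0.0, 0.0, -1.0]]
force: [-0.2, -0.3, -0.7]
opening: 0.686
grasp_force: 30.0
```

```bash
python3 - <<'E'
from h import *
s=bot.read_state();print(s['position'],tool([.4968,.2908,.03]))
cv2.imwrite('pics/w9.png',bot.capture('wrist'))
E
```

```text
[0.49694628 0.28950146 0.15551447] [ 0.   -0.13 12.55]
```

Emit:
apply_moves --steps '[[[0,-0.1,4,0,0,0,-1],[0,-0.1,8,0,0,0,-1],[0,-0.1,10.5,0,0,0,-1],[0,-0.1,11.9,0,0,0,-1],[0,-0.1,12.6,0,0,0,-1],[0,-0.1,12.6,0,0,0,-1],[0,-0.1,12.6,0,0,0,-1],[0,-0.1,12.6,0,0,0,0.7],[0,-0.1,12.6,0,0,0,0.7],[0,-0.1,12.6,0,0,0,0.7],[0,-0.1,11,0,0,0,0.7],[0,-0.1,7,0,0,0,0.7],[0,-0.1,1,0,0,0,0.7],[0,-0.1,-5,0,0,0,0.7],[0,-0.1,-8,0,0,0,0.7],[0,-0.1,-8,0,0,0,0.7],[0,-0.1,-8,0,0,0,0.7]]]'

```text
time_s: 26.58
position: [0.4954, 0.2913, 0.235]
tcp_rot: [[0.995, 0.103, -0.002], [0.103, -0.995, -0.001], [-0.002, 0.0, -1.0]]
force: [0.1, -0.5, -0.6]
opening: 0.853
grasp_force: 0.0
```

```bash
python3 - <<'E'
from h import *
s=bot.read_state();print(s['time_s'],s['position'],s['force'])
m=bot.camera_model('wrist');im=bot.capture('wrist');cv2.imwrite('pics/w10.png',cv2.resize(im[:240,160:480],None,fx=2,fy=2))
print('mid',proj(m,[.4943,.2908,.045]),'sq',proj(m,[.5861,.3003,.045]))
print(tool([.6705,.1086,.235]))
E
```

```text
26.575 [0.4954055  0.29130009 0.23498468] [ 0.14906394 -0.49945813 -0.61878105]
mid [318.50355177 180.29143975] sq [318.52521116  92.19195349]
[15.57 19.96 -0.11]
```

View pics/w10.png

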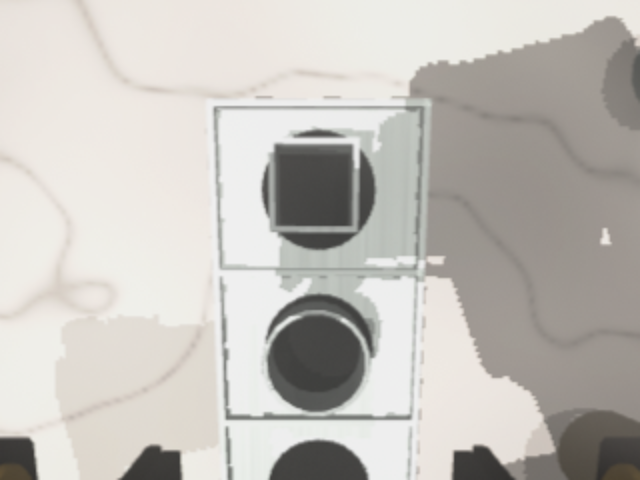

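Both rims sit where they should: square (317.5,93) against (318.5,92), large (319,180.5) against (318.5,180). Next the shaker.

Emit:
apply_moves --steps '[[[4,5,0,0,0,0,0.6],[8,10,0,0,0,0,0.6],[12,15,0,0,0,0,0.6],[15.5,20,0,0,0,0,0.6],[15.5,20,0,0,0,0,0.6],[15.5,20,3,0,0,0,0.6],[15.5,20,7,0,0,0,0.6],[15.5,20,11,0,0,0,0.6],[15.5,20,15,0,0,0,0.6],[15.5,20,18,0,0,0,0.6],[15.5,20,19.3,0,0,0,0.6],[15.5,20,19.3,0,0,0,0.6],[15.5,20,19.3,0,0,0,0.6],[15.5,20,19.3,0,0,0,-1],[15.5,20,19.3,0,0,0,-1],[15.5,20,19.3,0,0,0,-1],[15.5,20,19.3,0,0,0,-1],[15.5,20,19.3,0,0,0,-1]]]'

```text
time_s: 28.88
position: [0.6717, 0.1083, 0.0434]
tcp_rot: [[0.995, 0.103, 0.001], [0.103, -0.995, -0.0], [0.001, 0.0, -1.0]]
force: [-0.8, -1.3, 4.7]
opening: 0.581
grasp_force: 30.0
```

```bash
python3 - <<'E'
from h import *
print(tool([.4025,.2813,.18]))
E
```

```text
[-24.98 -19.96 -13.7 ]
```

Emit:
apply_moves --steps '[[[0,0,-5,0,0,0,-1],[0,0,-10,0,0,0,-1],[0,0,-14,0,0,0,-1],[-4.5,-3.6,-14,0,0,0,-1],[-9,-7.2,-14,0,0,0,-1],[-13.5,-10.8,-14,0,0,0,-1],[-18,-14.4,-14,0,0,0,-1],[-22.5,-18,-14,0,0,0,-1],[-24.9,-20,-14,0,0,0,-1],[-24.9,-20,-14,0,0,0,-1],[-24.9,-20,-14,0,0,0,-1],[-24.9,-20,-14,0,0,0,-1]]]'

```text
time_s: 30.38
position: [0.404, 0.2816, 0.1824]
tcp_rot: [[0.995, 0.101, 0.0], [0.101, -0.995, 0.0], [0.001, -0.0, -1.0]]
force: [-0.3, -0.2, -2.0]
opening: 0.584
grasp_force: 30.0
```

```bash
python3 - <<'E'
from h import *
s=bot.read_state();print(s['position'],tool([.4033,.2813,.0465]))
E
```

```text
[0.40401805 0.28159788 0.1823873 ] [-0.08  0.02 13.59]
```

Emit:
apply_moves --steps '[[[-0.1,0,5,0,0,0,-1],[-0.1,0,9,0,0,0,-1],[-0.1,0,11.5,0,0,0,-1],[-0.1,0,12.9,0,0,0,-1],[-0.1,0,13.6,0,0,0,-1],[-0.1,0,13.6,0,0,0,-1],[-0.1,0,13.6,0,0,0,-1],[-0.1,0,13.6,0,0,0,0.6],[-0.1,0,13.6,0,0,0,0.6],[-0.1,0,13.6,0,0,0,0.6],[-0.1,0,12,0,0,0,0.6],[-0.1,0,7,0,0,0,0.6],[-0.1,0,1,0,0,0,0.6],[-0.1,0,-5,0,0,0,0.6],[-0.1,0,-8,0,0,0,0.6],[-0.1,0,-8,0,0,0,0.6],[2,8,-8,0,0,0,0.6],[4,15,-8,0,0,0,0.6],[4,18,-8,0,0,0,0.6],[4,18,-8,0,0,0,0.6]]]'

```text
time_s: 32.88
position: [0.4615, 0.1034, 0.2609]
tcp_rot: [[0.995, 0.096, -0.003], [0.096, -0.995, -0.001], [-0.003, 0.0, -1.0]]
force: [0.2, 0.8, -0.1]
opening: 0.797
grasp_force: 0.0
```

```bash
python3 - <<'E'
from h import *
s=bot.read_state();print(s['time_s'],s['position'],s['force'])
t=bot.capture('top');e=bot.capture('side')
cv2.imwrite('pics/m11.png',np.vstack([cv2.resize(t[140:300,170:490],(800,400))[:300],cv2.resize(e[110:390,120:440],(800,700))[:0],cv2.resize(e[110:390,120:480],(386,300)).repeat(1,0) if 0 else cv2.copyMakeBorder(cv2.resize(e[110:390,120:480],(386,300)),0,0,0,414,cv2.BORDER_CONSTANT)]))
E
```

```text
32.875 [0.46146956 0.10338818 0.26092082] [ 0.18682906  0.77175313 -0.12275501]
```

View pics/m11.png

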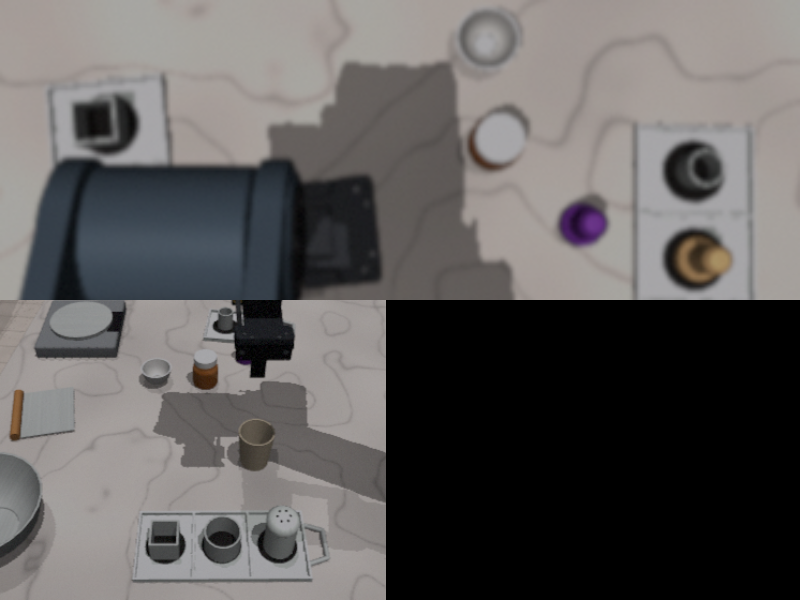

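All five are upright on their discs in the order asked, shaker next to the loop. The ramekin, cup, jar and purple piece haven't moved, and the gripper is clear of everything.

```bash
python3 -c "
from rig import bot
print(bot.hand_in())"
```

```text
the job is handed in; nothing more can be done
None
```

Both kits are made up in the order asked, each piece upright on its disc, with the ramekin, paper cup, jar and purple look-alike left alone; I handed the job in at about 33 s, and no verdict came back.

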